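Zero the mill gap dial and back it off five clicks

TASK

Set the gap of the bench mill with its orange dial: turn it clockwise until it comes up gently against its stop, without forcing it, then turn it back anticlockwise exactly five clicks and let go. Leave the black speed dial as it is and do not knock the things standing around.

Things in the scene. Friction and masses are not known exactly. Their poses are not given: they have to be found in the camera images.
- gap_grip (a point): Orange gap dial, a bar knob: bar 46 long, 14 thick, top 14 mm above this point, over a round skirt (50 mm diameter, top 26 mm below it). Point on its upright axis at grip height, 151 mm above the table; x along the bar to the white pointer's end. Below, a fixed ring (80 mm, top 35 mm below the point) has 24 equal marks, one per click, no zero. Clicks and stop: see joint mill_gap and stop_strain.
- mill_gap (a joint): Gap in m set by the orange dial: 0 at the stop, +0.00002 per click anticlockwise from above (0.0001 at five); the noise of this reading is many clicks. 24 clicks a turn, 15 degrees each; about 0.1 N m turns it over a click; let go, it settles in the nearest click. The stop is click zero, fully clockwise; its place varies and cannot be seen. Starts some 3 to 10 clicks from it; travel 290 degrees.
- stop_strain (a joint): Wind-up of the springy seat of the orange dial in rad, positive when its dial is pushed clockwise: torque on the dial divided by 3 N m/rad. About 0.03 at most either way when turning over clicks, rising steadily once on the stop; the stop is overloaded above 0.18 (0.54 N m).
- speed_mark (a point): Pointer end of the black speed dial, of the same shape and size as the orange one, on the same mill top, its axis 150 mm from that of the orange dial (the two may change places). This point is at the pointer end of its bar, 23 mm from its axis along its own x, 34 mm above the underside of its skirt. It turns easily and must stay as it is.
- mill: Stainless bench mill, fixed to the table: 250 x 460 mm, flat top 110 mm high, origin under its middle on the table, y along its long side. The dials are on its top at x = -30 mm and y = -120 or +30 mm; a steel feed hopper (104 mm diameter, 55 mm high above the top) stands at y = +165 mm.
- sample_cup: Loose steel cup, 48 mm diameter, 40 mm high, standing on the mill's top behind the dials; origin under its middle. A bystander.
- white_jar: White jar with blue cap, 60 mm diameter, 85 mm high, on the table to the right of the mill; origin under its middle. A bystander.
- wash_bottle: White bottle with red cap, 60 mm diameter, 150 mm high, on the table to the right of the mill; origin under its middle. A bystander.
- beaker: Clear plastic beaker, 76 mm diameter, 100 mm high, on the table to the left of the mill; origin under its middle. A bystander.
- spanner: Steel spanner 170 mm long, lying on the table in front of the mill on the right; origin at its middle. A bystander.
- marker: Yellow square-barrelled marker pen, 130 x 14 x 14 mm, lying on the table in front of the mill on the left; origin under its middle. A bystander.

How it is judged:
On the way, in this order (a step that is already met when the one before it is completed fails the run):
1. the gap dial is turned clockwise onto its stop (value of joint mill_gap below 6e-06 m), for 0.2 s.
2. the gap dial is turned back to five clicks and let go (value of joint mill_gap between 9.2e-05 and 0.000108 m and contact force between the fingers and anything else below 0.5 N), for 0.2 s.
At the end, for the whole second after the job is handed in: The orange gap dial rests in the fifth click from its stop (gap 0.1 mm, within 0.008 mm, which is 0.4 of a click), after having been on the stop (value of joint mill_gap between 9.2e-05 and 0.000108 m); the robot touches nothing.
It fails at once if the gap dial is forced against its stop (more than 0.54 N m) (value of joint stop_strain above 0.18 rad).
It fails at once if the black speed dial is turned (pointer end moved more than 6 mm) (distance of speed_mark from where it was at the start of the episode above 0.006 m).
It fails at once if a bystander is knocked (moved more than 30 mm) (distance of any of sample_cup, white_jar, wash_bottle, beaker, spanner, marker from where it was at the start of the episode above 0.03 m).
It also fails if it takes over 67 s, if anything falls off the work surface, if the arm or the gripper's body presses on something with over 40 N, if the wrist force passes 120 N, or if a joint passes its speed limit or range.

ROBOT

A 6-joint arm with a two-finger parallel gripper is mounted at the origin on the work surface. World frame = base frame: x ahead of the robot, y to its left, z up, the work surface at z = 0. Lengths are in m, angles in rad, forces in N, time in s.
With the tool pointing down it reaches from about 0.425 to 0.925 m from the base axis. Payload 12.5 kg.
Tool frame: the origin (TCP) lies midway between the tips of the shut fingers; the grasp point (between the pads) lies 19 mm behind it; x points along the fingers, y is the direction in which the jaws open and shut, and the axes are right-handed (so a half turn about x gives the same grasp; the last joint's range is limited). The gripper opens to 85 mm and grips with 20 to 120 N. Pads are 22 mm wide; open, the fingers measure 114 mm over their backs; the gripper's body (76 mm by 85 mm) begins 54 mm behind the grasp point. The pads swing forward as they close: fully open they stand 13 mm farther back than shut.
Start: joints at [1.074, 0.491, 1.559, -0, 1.092, -0.106], TCP at [0.238, 0.578, 0.231] pointing down, gripper open.
Joint ranges: [-3.1, 3.1], [-0.84, 2.19], [0.05, 2.79], [-1.13, 4.28], [0.06, 2.93], [-2.69, 2.69]. Speed limits (rad/s): [2.22, 2.22, 2.79, 3.14, 3.14, 3.14].

INTERFACE

Orientations are given as a rotation vector (axis times angle).
In Python, from plant import * gives the robot as it stands.
- The arm moves only by the tool play_rows, never from a script. Its argument "rows" is a list of rows, each an object of numbers: "wx", "wy", "wz": the turn, a rotation vector about the tool's x, y, z in rad; "dx", "dy", "dz": the shift along the tool's x, y, z in m; "fingers": the finger opening in m, from 0 to 0.0854. In form: [{"wx": .., "wy": .., "wz": .., "dx": .., "dy": .., "dz": .., "fingers": ..}, ...]. A call has 1 to 12 rows; each row shifts and turns the pose as measured when the row begins, along the tool's axes as they then stand; what a row does not reach is not made up. A row lasts 1/8 s, in which the tool goes at most 62.5 mm and 10.7 degrees, less where a joint would pass 70% of its speed; a pose out of reach is approached as far as the arm can. A call is refused whole if a number of a shift passes 0.0625 or a number of a turn 0.188, either way. A call with a gripper value outside its range is refused whole. The fingers move at their own pace and stop on an object; "grip_force" is the grip in N (left out, the last holds). Time passes only in rows, so rows that do not move let the fingers close. It gives the time, the measured TCP pose, the force and the opening at its end, in the units of the state.
- get_state(): the state, without advancing time (a new reading comes with each control period).
- get_image(name): name is "scene" or "side" or "wrist"; returns a dict with "color" (420x560x3 uint8, red, green, blue), "range_z" (420x560 float32, m along the optical axis (not along the pixel's ray), 0 where there is no reading), "fovy" (degrees; the focal length in pixels is half the picture's height over the tangent of half this angle, whatever the lens; pixels are square), "cx", "cy" (the principal point, pixels), "R" (3x3) and "t" (3): a world point X has camera coordinates R X + t; the wrist camera has in their place "mount" (4x4, takes a point from camera to tool coordinates, whose origin is the TCP and whose axes are the tool frame's). Camera axes: x right, y down, z forward; pixel columns grow to the right and rows downward; lengths in m; the calibration is good to about 2 mm. A picture is of the moment at which its call begins: read the wrist's pose just before it.
- finish_job(): hands the job in, once; it reports no verdict.
The state is a dict: "time_s": time; "qpos": joint angles; "joint_velocities": joint speeds; "joint_efforts": joint torques, N m; "tcp_pos": TCP position; "orientation": TCP orientation; "wrist_force": force on the tool from outside, world axes, zero at the start; "moment": the same for the moment, N m; "opening": opening from 0.0 (shut) to 1.0 (fully open).
Only numpy, scipy, OpenCV 4.12 (cv2) and the standard library are available. Lean on these libraries where they do the work, as an engineer would, in place of code of your own. Each camera call takes 0.05 s, during which the arm holds its last target.

## Working session

There is one attempt and no reset: what is moved stays moved. The work goes in short steps, Python scripts to look and compute and a tool call to move; the robot and the scene stay as the last step left them, time stands still between calls to the robot, and variables do not carry over. Pictures are saved under pics/ and viewed, and the job is handed in when it is done.

Besides the shell and the picture viewer there is one more tool, called after ">>>" as name(argument=value, ...), one argument or row to a line, values as JSON. play_rows: Moves the arm, as the interface text tells. Its arguments: {"type":"object","properties":{"rows":{"type":"array","items":{"type":"object","properties":{"wx":{"type":"number"},"wy":{"type":"number"},"wz":{"type":"number"},"dx":{"type":"number"},"dy":{"type":"number"},"dz":{"type":"number"},"fingers":{"type":"number"}}}},"grip_force":{"type":"number"}},"required":["rows"]}

```bash
ls; mkdir -p pics; python3 - <<'E'
from plant import *
import cv2
s=get_state();print(s)
for n in("scene","side","wrist"):
    g=get_image(n);cv2.imwrite(f"pics/{n}0.png",g["color"][:,:,::-1])
    print(n,g["fovy"],g["cx"],g["cy"],g.get("R"),g.get("t"),g.get("mount"))
E
```

```text
pics
{'time_s': 0.0, 'qpos': array([ 1.07442112e+00,  4.91530998e-01,  1.55948090e+00,  1.71868039e-05,
        1.09173856e+00, -1.05579423e-01]), 'joint_velocities': array([ 0.00061123, -0.00053789,  0.00099869,  0.00012909,  0.00014188,
       -0.00028927]), 'joint_efforts': array([-1.51087777e-03, -6.18422914e+01, -2.61602122e+01, -8.19321212e-05,
        3.83362407e-03,  3.82897827e-05]), 'tcp_pos': array([0.23792098, 0.57767199, 0.23073467]), 'orientation': array([ 0.3057285 ,  1.5493253 , -0.30746746]), 'wrist_force': array([-0.66019678,  1.05101865,  0.55419254]), 'moment': array([ 0.0272156 ,  0.00028331, -0.03112035]), 'opening': 0.9965148477927945}
scene 45.68473115036709 284.5667843604559 205.561241518358 [[-0.61409104  0.78916647  0.01041531]
 [ 0.47561091  0.3805642  -0.79307323]
 [-0.62983049 -0.48206553 -0.60903725]] [ 0.32269554 -0.14052815  1.81393427] None
side 47.97297595068733 286.8900739862544 215.66702402020366 [[ 0.9948019  -0.10172128  0.00468687]
 [-0.0567233  -0.5917852  -0.80409747]
 [ 0.08456745  0.79965184 -0.594479  ]] [-0.47163272  0.09462233  1.26947737] None
wrist 69.44255582057606 275.3073501137693 204.97156291293794 None None [[-8.13613671e-05 -2.84138762e-01  9.58783165e-01 -1.43029276e-01]
 [ 9.99999753e-01  6.46114620e-04  2.76337304e-04 -9.08670602e-05]
 [-6.98001960e-04  9.58782951e-01  2.84138639e-01 -7.23101762e-02]
 [ 0.00000000e+00  0.00000000e+00  0.00000000e+00  1.00000000e+00]]
```

View pics/scene0.png

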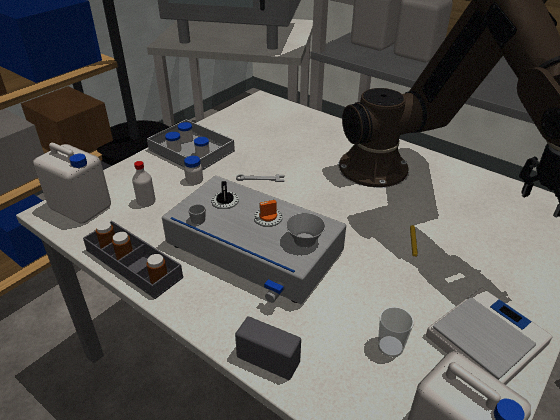

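View pics/side0.png

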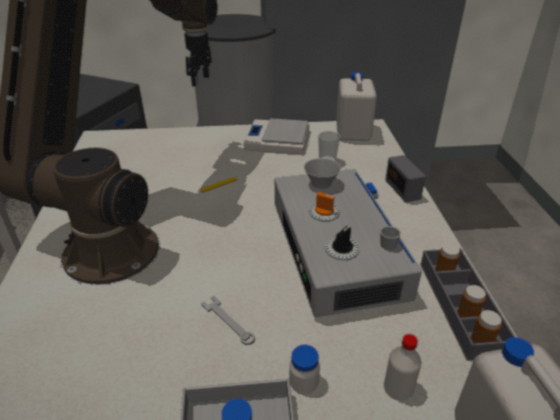

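View pics/wrist0.png

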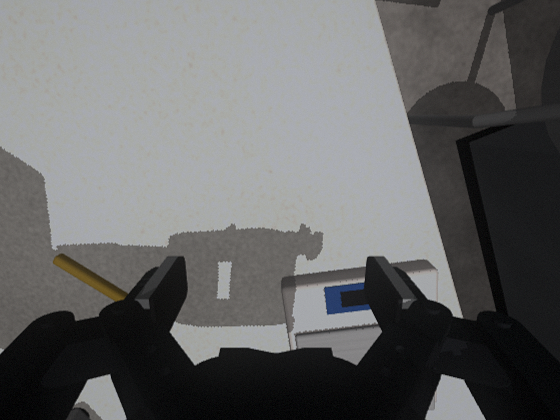

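The scene view shows the orange dial at about (267,210) next to the hopper (305,230), and the black one at (225,195). In the side view, orange is at (325,204) and black at (343,240).

```bash
cat > h.py <<'E'
from plant import *
import numpy as np, cv2
from scipy.spatial.transform import Rotation as Ro
def K(g):
    f=g["color"].shape[0]/2/np.tan(np.radians(g["fovy"]/2)); return f
def RT(g,s=None):
    if g.get("R") is not None and "R" in g: return np.array(g["R"]),np.array(g["t"])
    T=np.eye(4);T[:3,:3]=Ro.from_rotvec(s["orientation"]).as_matrix();T[:3,3]=s["tcp_pos"]
    W=np.linalg.inv(T@g["mount"]);return W[:3,:3],W[:3,3]
def ray(g,uv,s=None):
    R,t=RT(g,s);f=K(g);c=-R.T@t
    d=R.T@np.array([(uv[0]-g["cx"])/f,(uv[1]-g["cy"])/f,1.]);return c,d
def onz(g,uv,z,s=None):
    c,d=ray(g,uv,s);return c+d*(z-c[2])/d[2]
def proj(g,X,s=None):
    R,t=RT(g,s);p=R@np.array(X)+t;f=K(g);return f*p[0]/p[2]+g["cx"],f*p[1]/p[2]+g["cy"]
def cloud(g,m,s=None):
    R,t=RT(g,s);f=K(g);v,u=np.nonzero(m&(g["range_z"]>0));z=g["range_z"][v,u]
    P=np.c_[(u-g["cx"])/f*z,(v-g["cy"])/f*z,z];return (P-t)@R
def orange(g):
    h=cv2.cvtColor(g["color"],cv2.COLOR_RGB2HSV)
    return (h[...,0]>=4)&(h[...,0]<18)&(h[...,1]>150)&(h[...,2]>60)
def big(m):
    n,l,st,c=cv2.connectedComponentsWithStats(m.astype(np.uint8));i=1+np.argmax(st[1:,4]);return l==i,st[i],c[i]
E
python3 - <<'E'
from h import *
for n in("scene","side"):
    g=get_image(n);m=orange(g);m[:150]=0
    m[:, :220]=0
    b,st,c=big(m);print(n,st,c)
    P=cloud(g,b);print(P.min(0),P.max(0),np.median(P,0))
    T=P[(abs(P[:,2]-.165)<.004)];print("top",len(T),T.mean(0),T.min(0),T.max(0))
    cv2.imwrite(f"pics/{n}_crop.png",cv2.resize(g["color"][150:290,200:400,::-1],None,fx=4,fy=4,interpolation=cv2.INTER_CUBIC))
    P=cloud(g,np.ones_like(b));k=(abs(P[:,2]-.110)<.004)&(P[:,0]>.3)&(P[:,0]<1.1)&(abs(P[:,1])<.6)
    Q=P[k][:,:2].astype(np.float32);print("mill",len(Q),cv2.minAreaRect(Q), np.percentile(Q,[1,99],axis=0))
E
```

```text
scene [259 200  18  21 301] [268.01328904 210.4551495 ]
[ 0.55104298 -0.04391834  0.11562085] [ 5.98543587e-01 -4.40305685e-04  1.70212362e-01] [ 0.57699554 -0.01990908  0.13950401]
top 52 [ 0.57272465 -0.02465679  0.16409849] [ 0.55104298 -0.04242679  0.16102227] [ 0.5940789  -0.00914822  0.16828898]
mill 7206 ((0.6601670980453491, -0.012610912322998047), (0.4042743146419525, 1.1769628524780273), 0.5090600252151489) [[ 0.47009403 -0.53561825]
 [ 0.83659173  0.18088676]]
side [316 192  17  23 319] [323.93416928 203.7523511 ]
[ 0.54524833 -0.05471293  0.11695288] [ 0.58656568 -0.01337801  0.16754311] [ 0.56444648 -0.03608111  0.14050166]
top 54 [ 0.56394538 -0.02949859  0.16406372] [ 0.54782194 -0.04555255  0.16148757] [ 0.58325812 -0.01337801  0.16754311]
mill 8974 ((0.6143085360527039, 0.002987205982208252), (1.1743969917297363, 0.35277608036994934), 84.42418670654297) [[ 0.46702686 -0.49820772]
 [ 0.74106606  0.17722118]]
```

View pics/scene_crop.png

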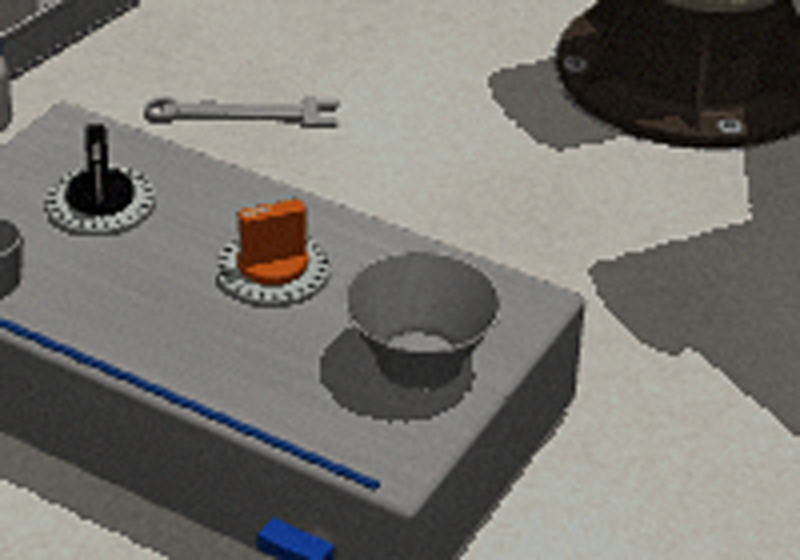

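View pics/side_crop.png

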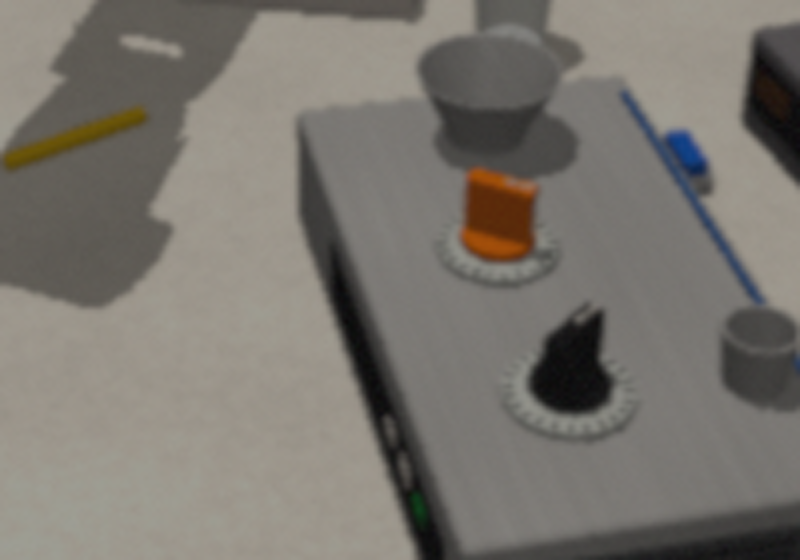

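```bash
python3 - <<'E'
from h import *
s=get_state();R=Ro.from_rotvec(s["orientation"]).as_matrix();print(R.round(3))
d=R.T@(np.array([.567,-.027,.30])-s["tcp_pos"]);print(d, d/13)
print("yaw y",np.degrees(np.arctan2(R[1,1],R[0,1])))
E
```

```text
[[-0.     0.381  0.925]
 [-0.     0.925 -0.381]
 [-1.    -0.    -0.   ]]
[-0.06877696 -0.43391488  0.53457389] [-0.00529054 -0.03337807  0.04112107]
yaw y 67.6083192632824
```

>>> play_rows(
  rows=[
    {"dx":-0.06,"fingers":0.06},
    {"dy":-0.037,"dz":0.045},
    {"dy":-0.037,"dz":0.045},
    {"dy":-0.037,"dz":0.045},
    {"dy":-0.037,"dz":0.045},
    {"dy":-0.037,"dz":0.045},
    {"dy":-0.037,"dz":0.045},
    {"dy":-0.037,"dz":0.045},
    {"dy":-0.037,"dz":0.045},
    {"dy":-0.037,"dz":0.045},
    {"dy":-0.037,"dz":0.045},
    {"dy":-0.037,"dz":0.045},
  ],
)

```text
schema error: expected keys wx, wy, wz, dx, dy, dz, fingers
```

```bash
cat > look.py <<'E'
from h import *
import sys
s=get_state();g=get_image("wrist")
R=Ro.from_rotvec(s["orientation"]).as_matrix()
print("t",s["time_s"],"tcp",s["tcp_pos"].round(4),"yawy",np.degrees(np.arctan2(R[1,1],R[0,1])).round(2),"tilt",R[2].round(3),"q6",np.degrees(s["qpos"][5]).round(1),"F",s["wrist_force"].round(2),"M",s["moment"].round(3),"op",round(s["opening"],3))
cv2.imwrite(f"pics/{sys.argv[1]}.png",g["color"][:,:,::-1])
b,st,c=big(orange(g));print(st,c,"c@.15",onz(g,c,.151,s).round(4))
P=cloud(g,b,s);
T=P[abs(P[:,2]-.165)<.004];print("top",len(T))
if len(T)>20:
    r=cv2.minAreaRect((T[:,:2]*1000).astype(np.float32));print(r)
S=P[abs(P[:,2]-.125)<.004]
if len(S)>20: print("skirt",len(S),cv2.minEnclosingCircle((S[:,:2]*1000).astype(np.float32)))
print("zhist",np.histogram(P[:,2],np.arange(.1,.19,.01)))
E
python3 look.py w1
```

```text
t 0.25 tcp [0.238  0.5778 0.231 ] yawy 67.61 tilt [-1. -0. -0.] q6 -6.0 F [-0.39 -0.32  0.46] M [0.008 0.043 0.052] op 1.002Traceback (most recent call last):
  File "look.py", line 7, in <module>
    b,st,c=big(orange(g));print(st,c,"c@.15",onz(g,c,.151,s).round(4))
           ~~~^^^^^^^^^^^
  File "h.py", line 24, in big
    n,l,st,c=cv2.connectedComponentsWithStats(m.astype(np.uint8));i=1+np.argmax(st[1:,4]);return l==i,st[i],c[i]
                                                                      ~~~~~~~~~^^^^^^^^^^
    return _wrapfunc(a, 'argmax', axis=axis, out=out, **kwds)
    return bound(*args, **kwds)
ValueError: attempt to get argmax of an empty sequence
```

View pics/w1.png

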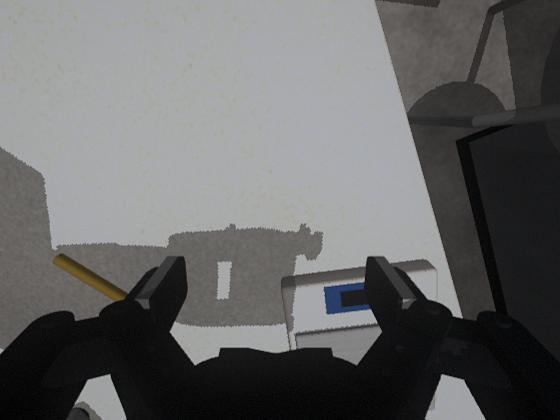

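The call was refused because every key is required in each row. Nothing moved.

>>> play_rows(
  rows=[
    {"wx":0,"wy":0,"wz":0,"dx":-0.06,"dy":0,"dz":0,"fingers":0.06},
    {"wx":0,"wy":0,"wz":0,"dx":0,"dy":-0.037,"dz":0.045,"fingers":0.06},
    {"wx":0,"wy":0,"wz":0,"dx":0,"dy":-0.037,"dz":0.045,"fingers":0.06},
    {"wx":0,"wy":0,"wz":0,"dx":0,"dy":-0.037,"dz":0.045,"fingers":0.06},
    {"wx":0,"wy":0,"wz":0,"dx":0,"dy":-0.037,"dz":0.045,"fingers":0.06},
    {"wx":0,"wy":0,"wz":0,"dx":0,"dy":-0.037,"dz":0.045,"fingers":0.06},
    {"wx":0,"wy":0,"wz":0,"dx":0,"dy":-0.037,"dz":0.045,"fingers":0.06},
    {"wx":0,"wy":0,"wz":0,"dx":0,"dy":-0.037,"dz":0.045,"fingers":0.06},
    {"wx":0,"wy":0,"wz":0,"dx":0,"dy":-0.037,"dz":0.045,"fingers":0.06},
    {"wx":0,"wy":0,"wz":0,"dx":0,"dy":-0.037,"dz":0.045,"fingers":0.06},
    {"wx":0,"wy":0,"wz":0,"dx":0,"dy":-0.037,"dz":0.045,"fingers":0.06},
    {"wx":0,"wy":0,"wz":0,"dx":0,"dy":-0.037,"dz":0.045,"fingers":0.06},
  ],
)

```text
time_s: 1.8
tcp_pos: [0.5488, -0.0013, 0.2942]
orientation: [0.303, 1.546, -0.3]
wrist_force: [1.5, 0.9, 0.2]
opening: 0.701
```

```bash
python3 look.py w1
```

```text
t 1.8 tcp [ 0.5488 -0.0013  0.2942] yawy 67.97 tilt [-1.     0.002  0.004] q6 -75.1 F [1.54 0.95 0.24] M [ 0.036 -0.052 -0.002] op 0.701
[ 238  189   45   57 1560] [259.81923077 212.89871795] c@.15 [ 0.5629 -0.0233  0.151 ]
top 572
((568.0322265625, -25.946712493896484), (13.944074630737305, 45.90901184082031), 57.34113311767578)
skirt 929 ((567.955810546875, -26.273603439331055), 24.442617416381836)
zhist (array([  0,   6, 933,  10,  13,  19, 576,   0]), array([0.1 , 0.11, 0.12, 0.13, 0.14, 0.15, 0.16, 0.17, 0.18]))
```

View pics/w1.png

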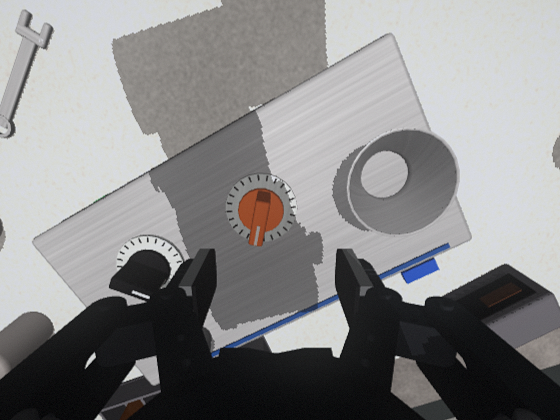

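The wrist view shows the orange dial at (260,213) with its pointer toward the bottom, the hopper at (400,180) and the black dial at (145,265). The dial axis is at about (0.568, -0.026) and the jaw direction needed is 57.3°.

>>> play_rows(
  rows=[
    {"wx":0,"wy":0,"wz":0,"dx":0,"dy":-0.016,"dz":0.027,"fingers":0.06},
    {"wx":0.185,"wy":0,"wz":0,"dx":0,"dy":0,"dz":0,"fingers":0.06},
    {"wx":0,"wy":0,"wz":0,"dx":0,"dy":0,"dz":0,"fingers":0.06},
    {"wx":0,"wy":0,"wz":0,"dx":0,"dy":0,"dz":0,"fingers":0.06},
  ],
)

```text
time_s: 2.35
tcp_pos: [0.5714, -0.0347, 0.2932]
orientation: [0.45, 1.519, -0.449]
wrist_force: [0.2, 0.2, -0.3]
opening: 0.699
```

```bash
python3 look.py w2
```

```text
t 2.35 tcp [ 0.5714 -0.0347  0.2932] yawy 57.11 tilt [-1.     0.001  0.004] q6 -67.2 F [ 0.19  0.19 -0.28] M [ 0.003 -0.061  0.029] op 0.699
[ 258  156   46   56 1702] [280.20564042 180.20446533] c@.15 [ 0.5641 -0.0241  0.151 ]
top 627
((567.8768920898438, -25.95050621032715), (13.179972648620605, 45.101112365722656), 57.44692611694336)
skirt 1004 ((568.093017578125, -26.567115783691406), 24.455472946166992)
zhist (array([   0,    3, 1009,   17,   20,   21,  627,    0]), array([0.1 , 0.11, 0.12, 0.13, 0.14, 0.15, 0.16, 0.17, 0.18]))
```

View pics/w2.png

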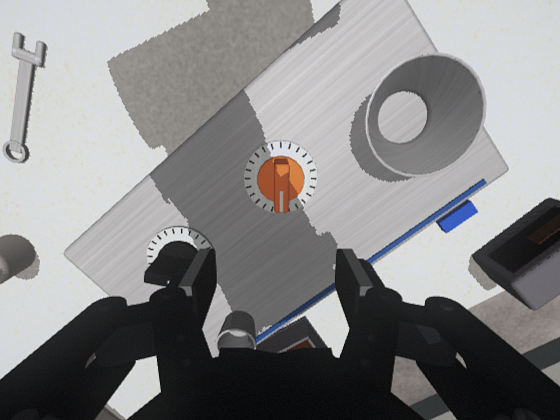

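>>> play_rows(
  rows=[
    {"wx":0,"wy":0,"wz":0,"dx":0.03,"dy":0.0053,"dz":-0.0075,"fingers":0.06},
    {"wx":0,"wy":0,"wz":0,"dx":0.04,"dy":0,"dz":0,"fingers":0.05},
    {"wx":0,"wy":0,"wz":0,"dx":0.03,"dy":0,"dz":0,"fingers":0.05},
    {"wx":0,"wy":0,"wz":0,"dx":0,"dy":0,"dz":0,"fingers":0.05},
  ],
)

```text
time_s: 2.9
tcp_pos: [0.5684, -0.0242, 0.1923]
orientation: [0.44, 1.518, -0.44]
wrist_force: [0.3, 1.0, 0.5]
opening: 0.586
```

```bash
python3 look.py w3
```

```text
t 2.9 tcp [ 0.5684 -0.0242  0.1923] yawy 57.78 tilt [-1.     0.002  0.007] q6 -66.8 F [0.31 1.   0.54] M [ 0.014 -0.035  0.01 ] op 0.586
[ 240  186   66   88 3532] [272.39665912 222.76189128] c@.15 [ 0.5628 -0.0229  0.151 ]
top 1409
((568.1131591796875, -25.868722915649414), (13.829054832458496, 45.54068374633789), 58.08867263793945)
skirt 1963 ((568.0466918945312, -26.512096405029297), 24.797985076904297)
zhist (array([   0,    4, 1964,   20,   40,   81, 1414,    0]), array([0.1 , 0.11, 0.12, 0.13, 0.14, 0.15, 0.16, 0.17, 0.18]))
```

View pics/w3.png

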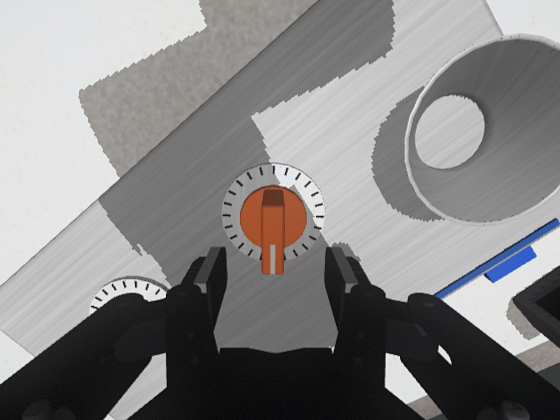

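The jaws straddle the bar at (272,230) and the pointer is clear. I'll trim, descend and check before closing.

>>> play_rows(
  rows=[
    {"wx":0,"wy":0.007,"wz":0,"dx":0.02,"dy":-0.0018,"dz":0.0008,"fingers":0.05},
    {"wx":0,"wy":0,"wz":0,"dx":0.02,"dy":0,"dz":0,"fingers":0.045},
    {"wx":0,"wy":0,"wz":0,"dx":0.018,"dy":0,"dz":0,"fingers":0.04},
    {"wx":0,"wy":0,"wz":0,"dx":0,"dy":0,"dz":0,"fingers":0.04},
  ],
  grip_force=25,
)

```text
time_s: 3.45
tcp_pos: [0.5708, -0.0266, 0.1362]
orientation: [0.441, 1.518, -0.435]
wrist_force: [-0.1, 0.0, 0.0]
opening: 0.47
```

```bash
python3 look.py w4
```

```text
t 3.45 tcp [ 0.5708 -0.0266  0.1362] yawy 57.94 tilt [-1.     0.006  0.007] q6 -67.4 F [-0.05  0.    0.02] M [0.014 0.013 0.003] op 0.47
[ 230  203   88  128 6719] [273.54591457 254.50989731] c@.15 [ 0.5614 -0.0218  0.151 ]
top 2779
((568.2164306640625, -25.943021774291992), (13.782715797424316, 46.353126525878906), 57.01154708862305)
skirt 3198 ((568.2042846679688, -26.017467498779297), 24.89368438720703)
zhist (array([   1,    7, 3214,  178,  212,  267, 2808,    0]), array([0.1 , 0.11, 0.12, 0.13, 0.14, 0.15, 0.16, 0.17, 0.18]))
```

View pics/w4.png

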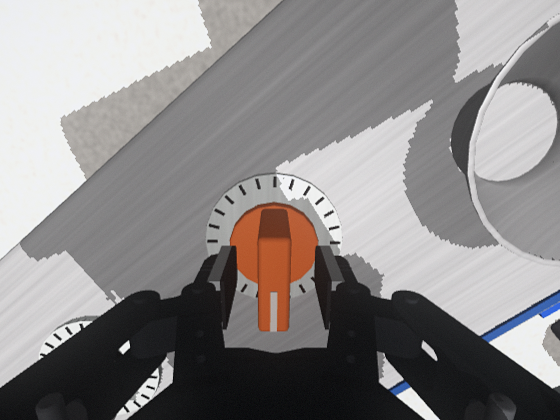

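>>> play_rows(
  rows=[
    {"wx":0,"wy":0.006,"wz":-0.005,"dx":0.003,"dy":-0.0009,"dz":-0.0025,"fingers":0.03},
    {"wx":0,"wy":0,"wz":0,"dx":0,"dy":0,"dz":0,"fingers":0.02},
    {"wx":0,"wy":0,"wz":0,"dx":0,"dy":0,"dz":0,"fingers":0.005},
    {"wx":0,"wy":0,"wz":0,"dx":0,"dy":0,"dz":0,"fingers":0.005},
    {"wx":0,"wy":0,"wz":0,"dx":0,"dy":0,"dz":0,"fingers":0.005},
    {"wx":0,"wy":0,"wz":0,"dx":0,"dy":0,"dz":0,"fingers":0.005},
  ],
  grip_force=25,
)

```text
time_s: 4.25
tcp_pos: [0.569, -0.0265, 0.1357]
orientation: [0.438, 1.521, -0.438]
wrist_force: [0.5, -2.2, -1.7]
opening: 0.161
```

```bash
python3 look.py w5; cat > st.py <<'E'
from h import *
s=get_state();R=Ro.from_rotvec(s["orientation"]).as_matrix()
print("t",s["time_s"],"tcp",s["tcp_pos"].round(4),"yawy",np.degrees(np.arctan2(R[1,1],R[0,1])).round(2),"q6",np.degrees(s["qpos"][5]).round(1),"F",s["wrist_force"].round(1),"M",s["moment"].round(3),"tau6",s["joint_efforts"][5].round(3),"op",round(s["opening"],3))
E
```

```text
t 4.25 tcp [ 0.569  -0.0265  0.1357] yawy 57.95 tilt [-1.     0.002  0.004] q6 -67.2 F [ 0.48 -2.18 -1.65] M [-0.207  0.018 -0.03 ] op 0.161
[ 232  206   87  129 5477] [274.88460836 256.52766113] c@.15 [ 0.5607 -0.0216  0.151 ]
top 2825
((568.2341918945312, -26.171756744384766), (13.871514320373535, 46.648067474365234), 57.47315979003906)
skirt 1910 ((567.5193481445312, -25.789106369018555), 24.401111602783203)
zhist (array([   0,    1, 1926,  175,  241,  269, 2846,    0]), array([0.1 , 0.11, 0.12, 0.13, 0.14, 0.15, 0.16, 0.17, 0.18]))
```

View pics/w5.png

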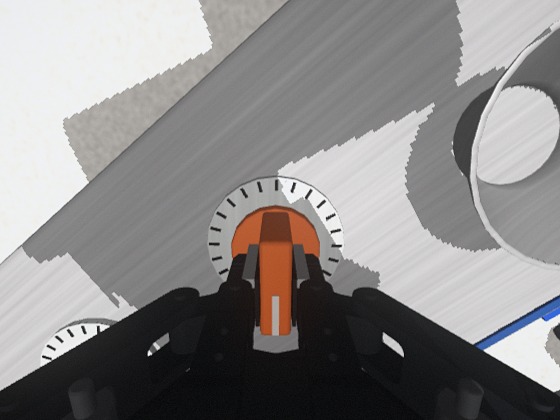

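The jaws have closed evenly on the bar (opening 13.7 mm). Next I'll turn clockwise (+wx).

>>> play_rows(
  rows=[
    {"wx":0.1,"wy":0,"wz":0,"dx":0,"dy":0,"dz":0,"fingers":0.005},
    {"wx":0.1,"wy":0,"wz":0,"dx":0,"dy":0,"dz":0,"fingers":0.005},
    {"wx":0.1,"wy":0,"wz":0,"dx":0,"dy":0,"dz":0,"fingers":0.005},
    {"wx":0.1,"wy":0,"wz":0,"dx":0,"dy":0,"dz":0,"fingers":0.005},
    {"wx":0,"wy":0,"wz":0,"dx":0,"dy":0,"dz":0,"fingers":0.005},
  ],
  grip_force=30,
)

```text
time_s: 4.92
tcp_pos: [0.5689, -0.0266, 0.1356]
orientation: [0.757, 1.431, -0.755]
wrist_force: [-0.1, -1.0, -1.4]
opening: 0.159
```

```bash
python3 look.py w6;python3 st.py
```

```text
t 4.925 tcp [ 0.5689 -0.0266  0.1356] yawy 34.42 tilt [-1.     0.003  0.004] q6 -43.7 F [-0.15 -1.03 -1.37] M [-0.234  0.039 -0.053] op 0.159
[ 232  206   87  129 5407] [274.9047531  256.87738117] c@.15 [ 0.5634 -0.019   0.151 ]
top 2802
((568.1719360351562, -25.79848861694336), (13.949407577514648, 46.359230041503906), 33.881595611572266)
skirt 1882 ((568.0365600585938, -25.56429100036621), 24.476543426513672)
zhist (array([   0,    1, 1889,  154,  238,  266, 2832,    0]), array([0.1 , 0.11, 0.12, 0.13, 0.14, 0.15, 0.16, 0.17, 0.18]))
t 4.975 tcp [ 0.5689 -0.0266  0.1357] yawy 34.49 q6 -43.8 F [-0.7 -1.9 -1.9] M [-0.221  0.161 -0.007] tau6 0.235 op 0.156
```

View pics/w6.png

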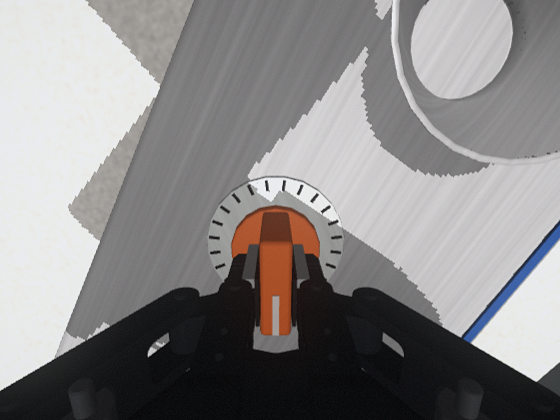

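```bash
cat > sm.py <<'E'
from h import *
import sys
n=int(sys.argv[1]) if len(sys.argv)>1 else 5
M=[];Y=[];F=[];T=[]
for i in range(n):
    s=get_state();R=Ro.from_rotvec(s["orientation"]).as_matrix();M.append(s["moment"][2]);F.append(s["wrist_force"]);T.append(s["joint_efforts"][5])
    Y.append(np.degrees(np.arctan2(R[1,1],R[0,1])))
    if i<n-1:get_image("side")
print("t",s["time_s"],"tcp",s["tcp_pos"].round(4),"tilt",R[2].round(3),"yaw",np.mean(Y).round(2),"Mz",np.mean(M).round(3),"sd",np.std(M).round(3),"tau6",np.mean(T).round(3),"F",np.mean(F,0).round(1))
E
python3 sm.py
```

```text
t 5.175 tcp [ 0.5689 -0.0266  0.1357] tilt [-1.     0.003  0.004] yaw 34.49 Mz -0.039 sd 0.024 tau6 0.034 F [-0.3 -1.4 -2. ]
```

>>> play_rows(
  rows=[
    {"wx":0.1,"wy":0,"wz":0,"dx":0,"dy":0,"dz":0,"fingers":0.005},
    {"wx":0.1,"wy":0,"wz":0,"dx":0,"dy":0,"dz":0,"fingers":0.005},
    {"wx":0.09,"wy":0,"wz":0,"dx":0,"dy":0,"dz":0,"fingers":0.005},
    {"wx":0.08,"wy":0,"wz":0,"dx":0,"dy":0,"dz":0,"fingers":0.005},
    {"wx":0.08,"wy":0,"wz":0,"dx":0,"dy":0,"dz":0,"fingers":0.005},
  ],
)

```text
time_s: 5.8
tcp_pos: [0.5688, -0.0267, 0.1357]
orientation: [1.104, 1.269, -1.101]
wrist_force: [-0.2, -1.0, -1.4]
opening: 0.159
```

```bash
python3 sm.py
```

```text
t 6.0 tcp [ 0.5688 -0.0267  0.1356] tilt [-1.     0.004  0.002] yaw 8.26 Mz 0.069 sd 0.034 tau6 0.015 F [-0.5 -1.4 -1.6]
```

>>> play_rows(
  rows=[
    {"wx":0.065,"wy":0,"wz":0,"dx":0,"dy":0,"dz":0,"fingers":0.005},
    {"wx":0.065,"wy":0,"wz":0,"dx":0,"dy":0,"dz":0,"fingers":0.005},
    {"wx":0.065,"wy":0,"wz":0,"dx":0,"dy":0,"dz":0,"fingers":0.005},
    {"wx":0.065,"wy":0,"wz":0,"dx":0,"dy":0,"dz":0,"fingers":0.005},
  ],
)

```text
time_s: 6.5
tcp_pos: [0.5687, -0.0267, 0.1357]
orientation: [1.292, 1.15, -1.289]
wrist_force: [-0.0, -1.8, -2.0]
opening: 0.158
```

```bash
python3 sm.py
```

```text
t 6.7 tcp [ 0.5687 -0.0267  0.1357] tilt [-1.     0.004  0.001] yaw -6.37 Mz 0.047 sd 0.017 tau6 0.021 F [-0.8 -1.8 -1.4]
```

>>> play_rows(
  rows=[
    {"wx":0.065,"wy":0,"wz":0,"dx":0,"dy":0,"dz":0,"fingers":0.005},
    {"wx":0.065,"wy":0,"wz":0,"dx":0,"dy":0,"dz":0,"fingers":0.005},
    {"wx":0.065,"wy":0,"wz":0,"dx":0,"dy":0,"dz":0,"fingers":0.005},
    {"wx":0.065,"wy":0,"wz":0,"dx":0,"dy":0,"dz":0,"fingers":0.005},
  ],
)

```text
time_s: 7.2
tcp_pos: [0.5686, -0.0267, 0.1357]
orientation: [1.476, 1.009, -1.472]
wrist_force: [0.0, -2.3, -2.1]
opening: 0.163
```

```bash
python3 sm.py
```

```text
t 7.4 tcp [ 0.5686 -0.0267  0.1357] tilt [-1.     0.004  0.   ] yaw -21.05 Mz 0.063 sd 0.033 tau6 0.016 F [-0.2 -1.6 -1.4]
```

Not on the stop yet; continuing.

>>> play_rows(
  rows=[
    {"wx":0.066,"wy":0,"wz":0,"dx":0,"dy":0,"dz":0,"fingers":0.005},
    {"wx":0.066,"wy":0,"wz":0,"dx":0,"dy":0,"dz":0,"fingers":0.005},
    {"wx":0.066,"wy":0,"wz":0,"dx":0,"dy":0,"dz":0,"fingers":0.005},
    {"wx":0.066,"wy":0,"wz":0,"dx":0,"dy":0,"dz":0,"fingers":0.005},
  ],
)

```text
time_s: 7.9
tcp_pos: [0.5685, -0.0267, 0.1356]
orientation: [1.656, 0.84, -1.652]
wrist_force: [-0.4, -0.9, -1.3]
opening: 0.159
```

```bash
python3 sm.py
```

```text
t 8.1 tcp [ 0.5685 -0.0267  0.1357] tilt [-1.     0.004 -0.001] yaw -35.95 Mz 0.153 sd 0.024 tau6 0.115 F [-0.5 -1.3 -1.4]
```

Torque is higher here (0.15 compared with 0.06). I'll advance a small step to confirm.

>>> play_rows(
  rows=[
    {"wx":0.02,"wy":0,"wz":0,"dx":0,"dy":0,"dz":0,"fingers":0.005},
  ],
)

```text
time_s: 8.22
tcp_pos: [0.5685, -0.0267, 0.1356]
orientation: [1.667, 0.829, -1.663]
wrist_force: [-1.2, -1.0, -1.5]
opening: 0.159
```

```bash
python3 sm.py 6
```

```text
t 8.475 tcp [ 0.5685 -0.0267  0.1356] tilt [-1.     0.004 -0.001] yaw -36.96 Mz 0.205 sd 0.038 tau6 0.136 F [-0.5 -1.4 -1.1]
```

>>> play_rows(
  rows=[
    {"wx":0.025,"wy":0,"wz":0,"dx":0,"dy":0,"dz":0,"fingers":0.005},
  ],
)

```text
time_s: 8.6
tcp_pos: [0.5685, -0.0267, 0.1357]
orientation: [1.685, 0.81, -1.681]
wrist_force: [-0.2, -2.4, -1.3]
opening: 0.163
```

```bash
python3 sm.py 8; python3 look.py w7
```

```text
t 8.95 tcp [ 0.5685 -0.0267  0.1356] tilt [-1.     0.004 -0.001] yaw -38.41 Mz 0.266 sd 0.013 tau6 0.217 F [-0.3 -1.  -1.4]
t 8.95 tcp [ 0.5685 -0.0267  0.1356] yawy -38.37 tilt [-1.     0.004 -0.001] q6 29.1 F [-0.55 -0.8  -1.85] M [-0.239  0.142  0.253] op 0.158
[ 232  206   87  129 5347] [275.44492239 256.57864223] c@.15 [ 0.5744 -0.0193  0.151 ]
top 2778
((569.0076293945312, -26.039901733398438), (46.396541595458984, 13.955794334411621), 51.574954986572266)
skirt 1870 ((569.349365234375, -25.638803482055664), 24.539676666259766)
zhist (array([   0,    1, 1880,  145,  236,  258, 2805,    0]), array([0.1 , 0.11, 0.12, 0.13, 0.14, 0.15, 0.16, 0.17, 0.18]))
```

View pics/w7.png

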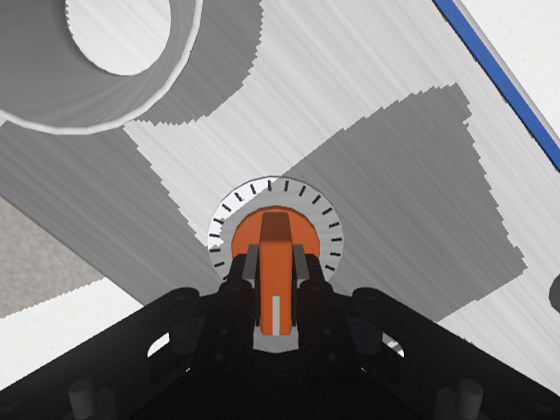

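The stop is confirmed: torque rises at about 3 N m/rad to 0.27 N m, six clicks from the start, with the stop detent at yaw ≈ -32.2°. Five clicks back should be at 42.8°.

>>> play_rows(
  rows=[
    {"wx":-0.1,"wy":0,"wz":0,"dx":0,"dy":0,"dz":0,"fingers":0.005},
    {"wx":-0.1,"wy":0,"wz":0,"dx":0,"dy":0,"dz":0,"fingers":0.005},
    {"wx":-0.1,"wy":0,"wz":0,"dx":0,"dy":0,"dz":0,"fingers":0.005},
    {"wx":-0.1,"wy":0,"wz":0,"dx":0,"dy":0,"dz":0,"fingers":0.005},
    {"wx":-0.1,"wy":0,"wz":0,"dx":0,"dy":0,"dz":0,"fingers":0.005},
    {"wx":-0.1,"wy":0,"wz":0,"dx":0,"dy":0,"dz":0,"fingers":0.005},
    {"wx":-0.1,"wy":0,"wz":0,"dx":0,"dy":0,"dz":0,"fingers":0.005},
    {"wx":-0.1,"wy":0,"wz":0,"dx":0,"dy":0,"dz":0,"fingers":0.005},
    {"wx":-0.1,"wy":0,"wz":0,"dx":0,"dy":0,"dz":0,"fingers":0.005},
    {"wx":-0.1,"wy":0,"wz":0,"dx":0,"dy":0,"dz":0,"fingers":0.005},
    {"wx":-0.1,"wy":0,"wz":0,"dx":0,"dy":0,"dz":0,"fingers":0.005},
    {"wx":-0.1,"wy":0,"wz":0,"dx":0,"dy":0,"dz":0,"fingers":0.005},
  ],
)

```text
time_s: 10.5
tcp_pos: [0.5689, -0.0266, 0.1357]
orientation: [0.787, 1.42, -0.783]
wrist_force: [-0.4, -0.2, -1.0]
opening: 0.158
```

```bash
python3 sm.py 5
```

```text
t 10.7 tcp [ 0.5689 -0.0266  0.1357] tilt [-1.     0.004  0.002] yaw 32.14 Mz -0.083 sd 0.023 tau6 -0.008 F [-0.5 -0.9 -1.1]
```

>>> play_rows(
  rows=[
    {"wx":-0.094,"wy":0,"wz":0,"dx":0,"dy":0,"dz":0,"fingers":0.005},
    {"wx":-0.094,"wy":0,"wz":0,"dx":0,"dy":0,"dz":0,"fingers":0.005},
    {"wx":0,"wy":0,"wz":0,"dx":0,"dy":0,"dz":0,"fingers":0.005},
  ],
)

```text
time_s: 11.08
tcp_pos: [0.5689, -0.0266, 0.1357]
orientation: [0.649, 1.468, -0.645]
wrist_force: [-0.8, -0.8, -0.6]
opening: 0.155
```

```bash
python3 sm.py 8
```

```text
t 11.425 tcp [ 0.5689 -0.0266  0.1356] tilt [-1.     0.004  0.003] yaw 42.56 Mz -0.016 sd 0.024 tau6 -0.123 F [-0.5 -0.9 -1.6]
```

Torque is near zero at 42.6°, so the dial is sitting in the detent. Releasing.

>>> play_rows(
  rows=[
    {"wx":0,"wy":0,"wz":0,"dx":0,"dy":0,"dz":0,"fingers":0.03},
    {"wx":0,"wy":0,"wz":0,"dx":0,"dy":0,"dz":0,"fingers":0.04},
    {"wx":0,"wy":0,"wz":0,"dx":0,"dy":0,"dz":0,"fingers":0.04},
    {"wx":0,"wy":0,"wz":0,"dx":0,"dy":0,"dz":0,"fingers":0.04},
    {"wx":0,"wy":0,"wz":0,"dx":0,"dy":0,"dz":0,"fingers":0.04},
  ],
)

```text
time_s: 12.05
tcp_pos: [0.5694, -0.0263, 0.1361]
orientation: [0.649, 1.467, -0.644]
wrist_force: [0.3, -0.8, -0.3]
opening: 0.467
```

```bash
python3 look.py w8; python3 sm.py 3
```

```text
t 12.05 tcp [ 0.5694 -0.0263  0.1361] yawy 42.56 tilt [-1.     0.005  0.003] q6 -52.0 F [ 0.28 -0.78 -0.34] M [ 0.061  0.042 -0.024] op 0.467
[ 231  205   87  129 6651] [274.1781687  257.43722748] c@.15 [ 0.5629 -0.0202  0.151 ]
top 2789
((568.3212280273438, -25.994091033935547), (14.08554744720459, 46.458885192871094), 42.566162109375)
skirt 3136 ((568.1903076171875, -26.038320541381836), 24.878726959228516)
zhist (array([   0,    1, 3149,  172,  224,  261, 2816,    0]), array([0.1 , 0.11, 0.12, 0.13, 0.14, 0.15, 0.16, 0.17, 0.18]))
t 12.2 tcp [ 0.5694 -0.0264  0.1361] tilt [-1.     0.005  0.003] yaw 42.57 Mz -0.009 sd 0.001 tau6 0.001 F [ 0.2  0.1 -0.3]
```

View pics/w8.png

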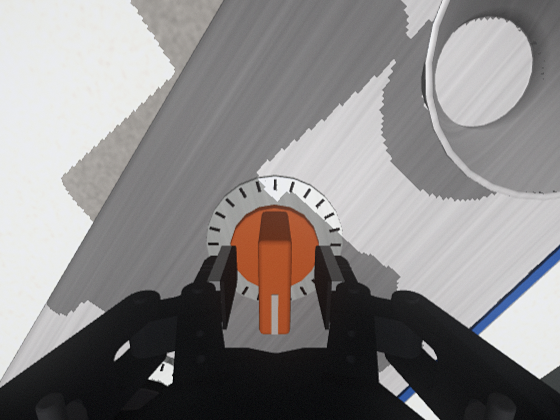

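The bar is free and rests at 42.57°, exactly one click short of where it began. I'll retract straight up and check the surroundings.

>>> play_rows(
  rows=[
    {"wx":0,"wy":0,"wz":0,"dx":-0.02,"dy":0,"dz":0,"fingers":0.04},
    {"wx":0,"wy":0,"wz":0,"dx":-0.05,"dy":0,"dz":0,"fingers":0.04},
    {"wx":0,"wy":0,"wz":0,"dx":-0.05,"dy":0,"dz":0,"fingers":0.04},
    {"wx":0,"wy":0,"wz":0,"dx":-0.05,"dy":0,"dz":0,"fingers":0.04},
    {"wx":0,"wy":0,"wz":0,"dx":0,"dy":0,"dz":0,"fingers":0.04},
    {"wx":0,"wy":0,"wz":0,"dx":0,"dy":0,"dz":0,"fingers":0.04},
  ],
)

```text
time_s: 12.95
tcp_pos: [0.5679, -0.0265, 0.3103]
orientation: [0.649, 1.469, -0.645]
wrist_force: [-0.7, 0.5, -0.5]
opening: 0.465
```

```bash
python3 look.py w9; python3 - <<'E'
from h import *
a=get_image("side")["color"];b=get_image("scene")["color"]
cv2.imwrite("pics/side9.png",a[:,:,::-1])
E
```

```text
t 12.95 tcp [ 0.5679 -0.0265  0.3103] yawy 42.56 tilt [-1.     0.004  0.002] q6 -52.0 F [-0.72  0.48 -0.53] M [-0.032  0.034  0.01 ] op 0.465
[ 254  161   43   53 1487] [275.08607935 184.19838601] c@.15 [ 0.565  -0.0229  0.151 ]
top 541
((568.2553100585938, -25.979412078857422), (13.007192611694336, 44.99116134643555), 42.817649841308594)
skirt 894 ((568.0043334960938, -26.3919620513916), 24.548219680786133)
zhist (array([  0,   5, 896,  10,  13,  14, 542,   0]), array([0.1 , 0.11, 0.12, 0.13, 0.14, 0.15, 0.16, 0.17, 0.18]))
```

View pics/w9.png

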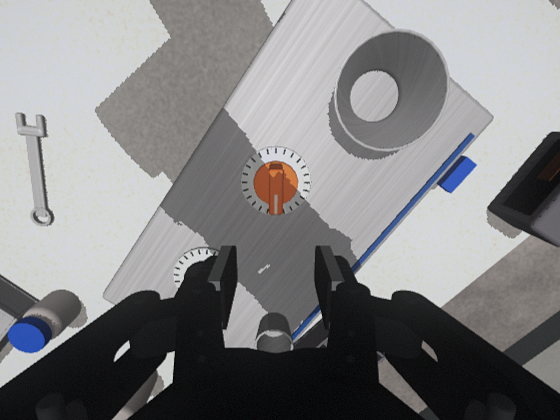

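View pics/side9.png

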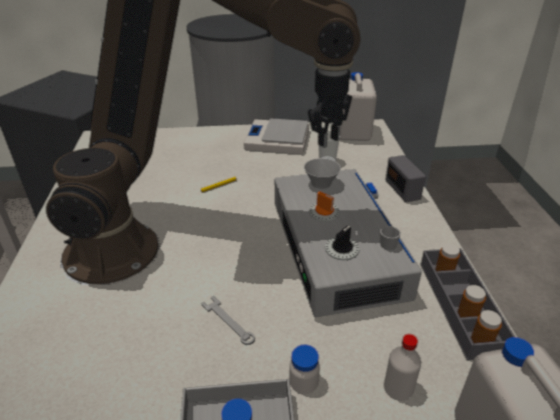

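The side view shows the black dial (343,240), cup (389,238), jar (305,368), bottle (403,368), spanner (228,318) and marker (219,185) all where they were at the start. Handing in.

```bash
python3 -c "
from plant import *
print(finish_job())"
```

```text
the job is handed in; nothing more can be done
None
```

I turned the orange dial clockwise six clicks onto its stop, then back five clicks, let go and retracted. The job is handed in, at about 13 s of the 67 s allowed.

- **Stop:** torque rose at roughly 3 N m/rad and I held it at about 0.27 N m, half the 0.54 N m limit. Extrapolating that back put the stop at a dial angle of about -33.3°. Counting whole clicks from the start gives -32.2°, so the two differ by about 1°, well under half a click.
- **Five clicks back:** after release the bar rested at 42.6–42.8°, 75° from the stop and one click short of its starting angle (about 57.6°). Just before release the torque on it was near zero.
- **Surroundings:** in the last side view, compared by eye, the black dial, cup, jar, bottle, spanner and marker are where they started. The beaker, partly hidden behind the gripper in that view, I did not check closely. The wrist force read zero to within its noise.

One early move call was refused for missing row fields; nothing moved. No other check failed. I had no direct reading of the gap, so the click count rests on dial angle and torque.

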